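Press the lid home on a sample jar with the treadle press

TASK

One jar in the crate still has its lid standing proud. Lift that jar out by the lid and stand it on the open bench; then, since the press leaves no room above the lid, take it again low on the glass and stand it on the press's anvil, upright and back against the two locating pins, and let go. Press the pedal right down to its stop so that the ram pushes the lid home (do not push the lid down by hand), let the pedal come back up, and leave the jar in the press; keep the jar upright throughout and leave the other jars, the beaker and the flask where they are.

Things in the scene. Friction and masses are not known exactly. Their poses are not given: they have to be found in the camera images.
- jar: amber glass sample jar to be closed: straight wall 40 mm in diameter up to 60 mm, then shoulder and 33 mm neck; about 0.14 kg. Stands in one of the crate's three occupied cells; told from the two like jars by its white lid, standing 7.5 to 9 mm higher than theirs over a band of bare neck. Origin: centre of its underside; z up its axis.
- lid_top (a point): centre of the top of this jar's white push-on lid (43 mm in diameter, 10 mm tall): 81.5 to 83 mm above the jar's underside while proud, 74 mm when home. The lid grips the neck: it takes about 16 N to slide it, so the jar can be lifted by it.
- jar_lid (a joint): how far the lid has been pushed down, m: 0 to 0.0015 at the start (proud), 0.009 when home. It stays where it is left.
- jar_b: a like jar, lid home (74 mm tall in all), in another cell of the crate; leave alone. Origin: centre of its underside.
- jar_c: another like jar, lid home, in another cell of the crate; leave alone. Origin: centre of its underside.
- crate: grey plastic crate, fixed, 190 (its x) by 128 (its y) by 55 mm tall, walls and floor 6 mm, with 3 by 2 cells about 55 mm wide; the jars' tops stand out of it. Jars stand near (-61, 31), (0, -31) and (61, 31) mm in its frame, so the cells beside each jar along the crate's x and y are empty. Origin: centre of its underside.
- press: grey cast C-frame lid press, fixed, 0.27 m tall. Its throat is open to its own -x (turned to the robot's left) and to both sides. Base: x -105 to 135, y -60 to 60 mm, 24 mm high; steel anvil plate 90 by 90 mm round the nest, top at 30 mm. Column from x = 30 mm back; the frame's arm, 56 mm wide, overhangs from x = -75 mm, underside at 175 mm. Origin: centre of the base's underside.
- nest (a point): point on the anvil's top, 30 mm above the bench, straight under the ram, where the jar's underside centre stands when the jar touches both locating pins. The steel pins (8 mm in diameter, 12 mm tall) stand 20 mm farther along the press's +x and 14 mm to either side. At (-50, 0, 30) mm in the press's frame, same axes.
- ram_face (a point): centre of the ram's round white face, 32 mm in diameter, straight over the nest: 145 mm above the bench at rest (about 32 mm over a proud lid), 104 mm with the pedal at its stop. A 34 mm bush round the ram ends 163 mm above the bench.
- pedal (a joint): the pedal's angle, rad: 0 up at rest, 0.38 down at its stop. A spring brings it back up (about 3 N at the pad at rest, 7 N at the stop); pushing the lid home over the last 9 mm of ram travel adds about 11 N. The ram goes down 0.11 m per rad through the linkage, so the stop sets the lid's depth.
- pedal_pad (a point): centre of the top of the pedal's ribbed aluminium tread (62 by 56 mm), at the press's right-hand side (its -y): about 117 mm right of the nest's middle line and 0.16 m in front of the hinge, which lies along the press's y axis at x 60 mm, height 60 mm. About 116 mm above the bench at rest, 54 mm at the stop; it goes about 10 mm away from the hinge on the way.
- beaker: stainless steel beaker, 64 mm in diameter, 85 mm tall; leave alone. Origin: centre of its underside.
- flask: white plastic bottle, 60 mm in diameter, 150 mm tall; leave alone. Origin: centre of its underside.
Things that resemble listed ones, but are neither listed nor needed, are in the scene too. What is shaped like the jar but black, turquoise or yellow is not meant.

How it is judged (in metres and radians):
On the way, in this order (a step that is already met when the one before it is completed fails the run):
1. the jar stands upright on the bench, out of the crate and let go, its lid still proud (height (world z) of jar below 0.003 m and distance of jar from where it was at the start of the episode above 0.05 m and angle between jar's own z axis and vertical below 0.08 rad and contact force between the fingers and jar below 0.1 N and value of joint jar_lid below 0.003 m), for 0.2 s.
2. the jar stands upright on the anvil against the pins and let go, its lid still proud (horizontal distance between jar and nest below 0.005 m and z of jar in the frame of nest below 0.003 m and angle between jar's own z axis and vertical below 0.08 rad and contact force between the fingers and jar below 0.1 N and value of joint jar_lid below 0.003 m), for 0.2 s.
3. the pedal is down at its stop with the jar in the nest and its lid pushed home (value of joint pedal above 0.365 rad and value of joint jar_lid above 0.0075 m and horizontal distance between jar and nest below 0.006 m), for 0.2 s.
At the end, for the whole second after the job is handed in: the jar stands upright and still on the anvil, within 8 mm of the nest point, with its lid home (pushed down at least 7.5 of 9 mm), and the pedal is back up (under 0.04 rad). At the pressing the jar must be within 5 mm of the nest point and the pedal past 0.365 of its 0.38 rad (value of joint pedal below 0.04 rad and value of joint jar_lid above 0.0075 m and horizontal distance between jar and nest below 0.008 m and z of jar in the frame of nest below 0.003 m and angle between jar's own z axis and vertical below 0.08 rad and linear speed of jar below 0.02 m/s); the robot touches nothing.
It fails at once if the jar is tipped by more than about 25 degrees (angle between jar's own z axis and vertical above 0.45 rad).
It fails at once if another jar is moved more than 20 mm or tipped (distance of any of jar_b, jar_c from where it was at the start of the episode above 0.02 m or angle between any of jar_b, jar_c's own z axis and vertical above 0.3 rad).
It fails at once if the beaker or the flask is moved more than 20 mm or tipped (distance of any of beaker, flask from where it was at the start of the episode above 0.02 m or angle between any of beaker, flask's own z axis and vertical above 0.3 rad).
It also fails if it takes over 64 s, if anything falls off the work surface, if the arm or the gripper's body presses on something with over 40 N, if the wrist force passes 120 N, or if a joint passes its speed limit or range.

ROBOT

A 6-joint arm with a two-finger parallel gripper is mounted at the origin on the work surface. World frame = base frame: x ahead of the robot, y to its left, z up, the work surface at z = 0. Lengths are in mm, angles in rad, forces in N, time in s.
With the tool pointing down it reaches from about 275 to 1000 mm from the base axis. Payload 8.4 kg.
Tool frame: the origin (TCP) lies midway between the tips of the shut fingers; the grasp point (between the pads) lies 19 mm behind it; z points along the fingers, y is the line along which they close (so a half turn about z gives the same grasp; the last joint's range is limited). The gripper opens to 85 mm and grips with 20 to 120 N. Pads are 22 mm wide; open, the fingers measure 114 mm over their backs; the gripper's body (76 mm by 85 mm) begins 54 mm behind the grasp point. The pads swing forward as they close: fully open they stand 13 mm farther back than shut.
Start: joints at [1.197, 0.353, 1.633, -0, 1.155, -0.002], TCP at [227.057, 582.3, 231.281] pointing down, gripper open.
Joint ranges: [-2.63, 2.63], [-0.92, 2.1], [0.06, 2.66], [-1.3, 4.44], [0, 2.69], [-3.02, 3.02]. Speed limits (rad/s): [2.22, 2.22, 2.79, 3.14, 3.14, 3.14].

INTERFACE

Orientations are given as [roll, pitch, yaw] about the fixed x, y, z axes, in that order (R = Rz(yaw) Ry(pitch) Rx(roll)).
In Python, from rig import r gives the robot as it stands.
- The arm moves only by the shell command python3 -m inch 'ROWS' [OPENING] [FORCE]. ROWS is JSON, a list that holds one entry, the list of rows, each a list of 6 numbers: the shift along the tool's x, y, z scaled (see below), then the turn, a rotation vector about the tool's x, y, z scaled (see below). In form: [[[tx, ty, tz, wx, wy, wz], ...]]. A call has 1 to 8 rows; each row is the pose to reach, as a shift and turn from the pose commanded when the call began, along the tool's axes at that moment, turning the shorter way round; what a row does not reach only later rows make up. The controller multiplies each number of a shift by 20 cm and each number of a turn by pi rad. A row lasts 1/12 s, in which the tool goes at most 41.7 mm and 7.16 degrees, less where a joint would pass 70% of its speed; a pose out of reach is approached as far as the arm can. A call with a number of a shift or a turn outside -1 to 1 is refused whole. A call with a gripper value outside its range is refused whole. OPENING is the gripper's target within -1 to 1 (fully open at 1, half-way at 0, shut at -1), set as the call begins (- or left out, the last holds). The fingers move at their own pace and stop on an object; FORCE is the grip in N (left out, the last holds). Time passes only in rows, so rows that repeat a pose let the fingers close. It gives the time, the measured TCP pose, the force, the opening and the grip force at its end, in the units of the state.
- r.sense(): the state, without advancing time (a new reading comes with each control period).
- r.grab_frame(name): name is "side" or "top"; returns the picture (384x512x3 uint8, red, green, blue); there is no depth.
- r.camera_info(name): a dict with "K" (3x3 intrinsics, pixels), "rvec" (rotation vector, rad) and "tvec" (3), from world to camera coordinates, as OpenCV has them. Camera axes: x right, y down, z forward; pixel columns grow to the right and rows downward; lengths in mm; the calibration is good to about 2 mm. A picture is of the moment at which its call begins. camera_info takes no time and is no camera call.
- r.sign_off(): hands the job in; it is judged then, once.
The state is a dict: "clock": time; "qpos": joint angles; "qvel": joint speeds; "joint_efforts": joint torques, N m; "eef_pos": TCP position; "tcp_rot": TCP orientation; "contact_force": force on the tool from outside, world axes, zero at the start; "wrist_torque": the same for the moment, N m; "opening": opening from 0.0 (shut) to 1.0 (fully open); "grasp_force": force on a finger pad.
Only numpy, scipy, OpenCV 4.12 (cv2) and the standard library are available. Lean on these libraries where they do the work, as an engineer would, in place of code of your own. Each camera call takes 0.05 s, during which the arm holds its last target. There are 200 camera calls.

## Working session

There is one attempt and no reset: what is moved stays moved. The work goes in short steps, Python scripts to look and compute and a shell command to move; the robot and the scene stay as the last step left them, time stands still between calls to the robot, and variables do not carry over. Pictures are saved under pics/ and viewed, at most 13 in all, crops included, and the job is handed in when it is done.

```bash
ls; mkdir -p pics; python3 - <<'E'
from rig import r
import cv2
for n in("side","top"):
    f=r.grab_frame(n); cv2.imwrite(f"pics/{n}0.png",cv2.resize(f[:,:,::-1],(800,600),interpolation=cv2.INTER_CUBIC))
    print(r.camera_info(n))
print(r.sense())
E
```

```text
pics
{'K': array([[444.72143275,   0.        , 264.95813882],
       [  0.        , 444.72143275, 187.70131842],
       [  0.        ,   0.        ,   1.        ]]), 'rvec': array([ 0.09819397, -2.78137055,  1.36231509]), 'tvec': array([ 555.77264463,   82.06072892, 1191.79181799])}
{'K': array([[460.58899808,   0.        , 256.2445181 ],
       [  0.        , 460.58899808, 190.06565178],
       [  0.        ,   0.        ,   1.        ]]), 'rvec': array([ 2.15034433, -2.14448919,  0.16597445]), 'tvec': array([  48.95955246,  563.83221013, 1272.40808544])}
{'clock': 0.1, 'qpos': array([ 1.19662522e+00,  3.53577874e-01,  1.63403081e+00, -1.58548211e-05,
        1.15519755e+00, -2.36642808e-03]), 'qvel': array([-0.00066982, -0.00287536, -0.00143056,  0.00012525,  0.00163654,
       -0.00042538]), 'joint_efforts': array([ 7.40929681e-04, -6.06358767e+01, -3.42820072e+01,  1.18241819e-04,
        3.85265710e-03, -5.23724466e-06]), 'eef_pos': array([226.89635535, 581.92061092, 230.64977538]), 'tcp_rot': array([-3.14037904e+00,  1.16254953e-05,  2.76979439e+00]), 'contact_force': array([-0.61194181, -0.25243615,  0.63877444]), 'wrist_torque': array([ 0.01408682,  0.04911285, -0.01873809]), 'grasp_force': 0.0, 'opening': 0.9990859623754608}
```

View pics/side0.png

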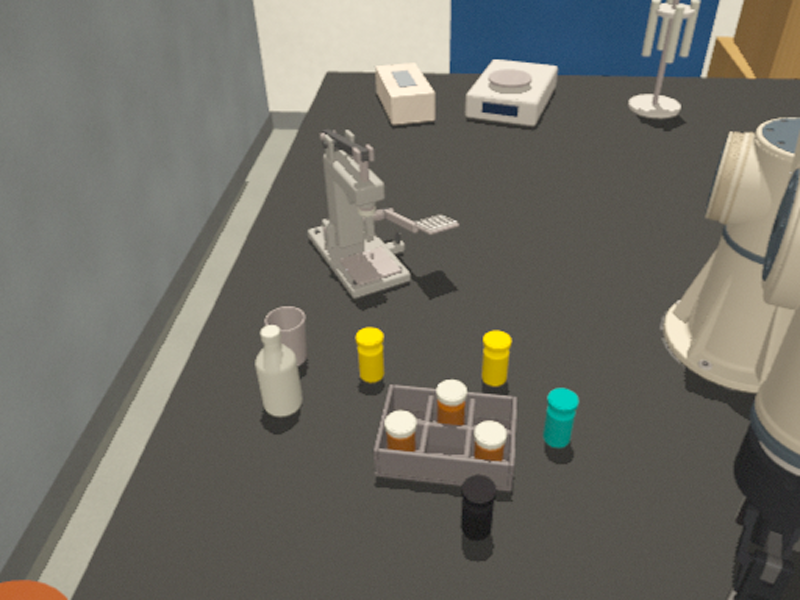

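View pics/top0.png

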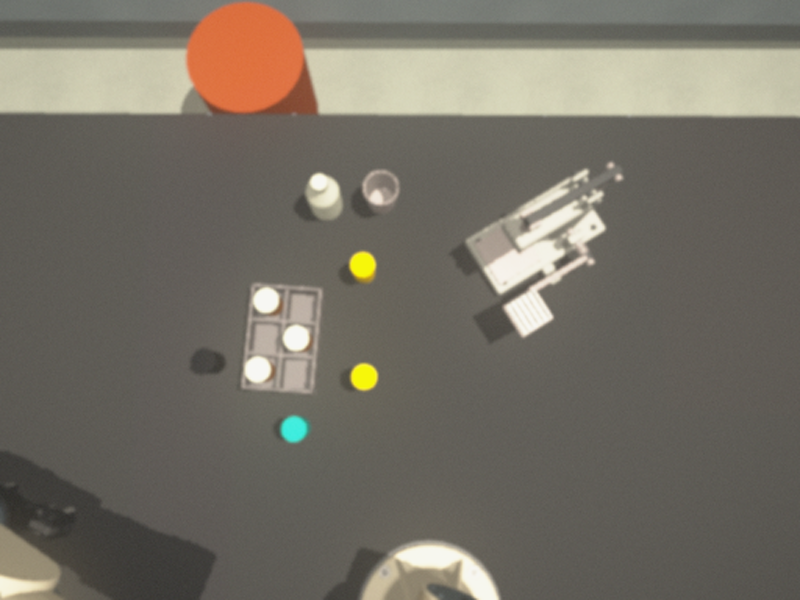

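Side view (800 px frame): three amber jars with white lids at (401,425), (451,392) and (490,435). The lookalikes are yellow at (370,355) and (496,358), turquoise at (560,417) and black at (478,508). The press is at (355,220) and its pedal pad at (437,224). Next: close crops.

```bash
cat > h.py <<'E'
import numpy as np, cv2
from rig import r
C={n:r.camera_info(n) for n in("side","top")}
def proj(n,p):
    c=C[n]; return cv2.projectPoints(np.float64(p).reshape(-1,1,3),c["rvec"],c["tvec"],c["K"],None)[0][:,0]
def ray(n,uv,z):
    c=C[n];R=cv2.Rodrigues(c["rvec"])[0];o=-R.T@c["tvec"];d=R.T@np.linalg.inv(c["K"])@[uv[0],uv[1],1]
    return o+d*(z-o[2])/d[2]
def crop(n,x,y,w,h,s,f=None):
    f=r.grab_frame(n) if f is None else f
    return cv2.resize(np.ascontiguousarray(f[y:y+h,x:x+w,::-1]),(w*s,h*s),interpolation=cv2.INTER_CUBIC)
E
python3 - <<'E'
from h import *
a=crop("side",236,238,100,75,8); cv2.imwrite("pics/a.png",a)
f=r.grab_frame("top")
b=crop("top",150,176,66,80,6,f)[:, :]; c=crop("top",290,95,114,130,5,f)
b=crop("top",150,176,66,130//1 if False else 80,6,f)
cv2.imwrite("pics/c.png",crop("top",290,100,114,120,5,f)); cv2.imwrite("pics/b.png",b)
E
```

```text
(no output)
```

View pics/a.png

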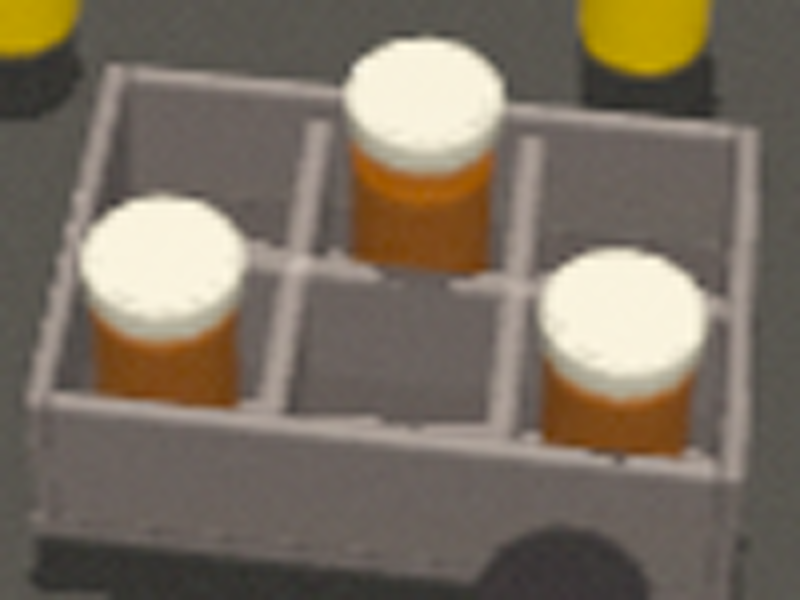

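View pics/c.png

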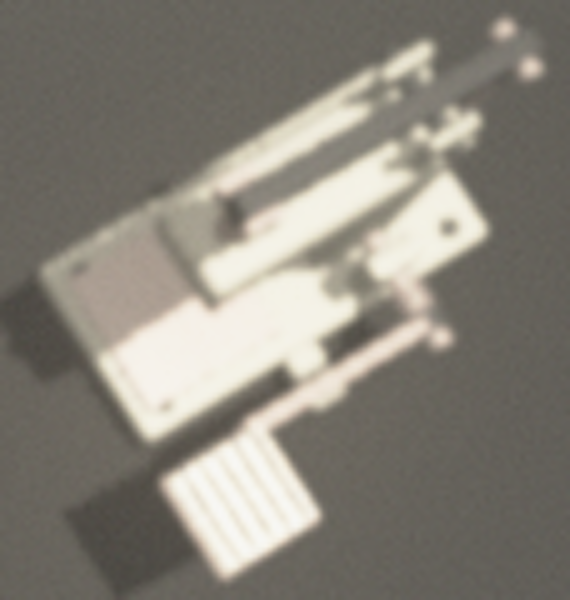

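View pics/b.png

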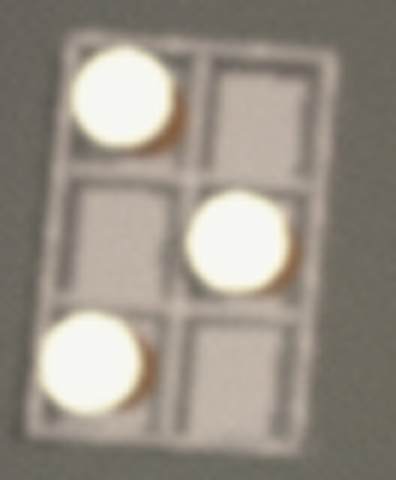

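```bash
cat > m.py <<'E'
from h import *
from scipy.optimize import least_squares
T=lambda x,y,k,ox,oy:np.array([ox+(x+.5)/k-.5,oy+(y+.5)/k-.5])
jars={"L":((163,253),(122,98)),"M":((424,98),(238,242)),"R":((622,312),(91,363))}
for k,(s,t) in jars.items():
    us=T(*s,8,236,238);ut=T(*t,6,150,176)
    f=lambda p:np.r_[proj("side",p)[0]-us,proj("top",p)[0]-ut]
    q=least_squares(f,[600,300,80]);print(k,q.x,q.fun)
    for z in(74,82): print("  ",z,ray("side",us,z)[:2],ray("top",ut,z)[:2])
def fit(obs,x0):
    def f(p):
        c,s=np.cos(p[2]),np.sin(p[2]);o=[]
        for n,m,uv in obs:
            o.append(proj(n,[p[0]+c*m[0]-s*m[1],p[1]+s*m[0]+c*m[1],m[2]])[0]-uv)
        return np.ravel(o)
    q=least_squares(f,x0,x_scale=[100,100,1]);return q.x,q.fun.round(2)
tc=lambda x,y:T(x,y,5,290,100); tb=lambda x,y:T(x,y,6,150,176); ts=lambda x,y:T(x,y,8,236,238)
e=lambda x,y:np.array([x*.64,y*.64])
P=[("top",(-105,60,24),tc(42,272)),("top",(-105,-60,24),tc(148,441)),("top",(135,-60,24),tc(489,231)),("side",(-105,-60,24),e(409,274)),("side",(-105,60,24),e(357,290))]
for a in(-2.,-.6,.6,-1.):
    print("press",*fit(P,[800,-200,a]))
# crate corners at z=55 : crate x along world y
K=[("top",(-95,64,55),tb(67,33)),("top",(-95,-64,55),tb(338,48)),("top",(95,64,55),tb(28,436)),("top",(95,-64,55),tb(300,452)),
("side",(-95,64,55),ts(37,400)),("side",(95,64,55),ts(738,475)),("side",(-95,-64,55),ts(115,70)),("side",(95,-64,55),ts(752,130))]
for a in(-1.6,1.6): print("crate",*fit(K,[500,250,a]))
print("pad",ray("top",tc(242,502),116), ray("side",e(437,224),116))
for n,uv,z in(("yel1",(362,265),74),("yel2",(364,377),74),("beaker",(380,190),85),("flask",(319,184),150),("turq",(294,429),74)):print(n,ray("top",e(*uv),z).round())
E
python3 m.py
```

```text
L [553.2134353  289.23884781  80.31679189] [ 0.33390993  0.05727567  0.01798604 -0.43719639]
   74 [554.60591606 283.50317899] [552.90472253 290.40811339]
   82 [553.76435736 290.62305217] [551.74956673 288.94399813]
M [485.75629697 233.40169677  86.57338513] [ 0.19773343  0.02942054  0.01861607 -0.24519406]
   74 [486.33899191 221.07012588] [486.2393619  235.18983633]
   82 [486.24868191 228.87704847] [485.50504199 234.0742954 ]
R [431.24268141 299.96767999  78.49988106] [ 0.21531129  0.02730743  0.03076698 -0.28007273]
   74 [431.40427034 295.9954814 ] [430.69717307 300.88828779]
   82 [431.91849378 302.97788206] [430.31347223 299.35801473]
press [ 678.49811661 -189.79739212   -1.00913294] [-0.9   0.03  0.34  0.6   0.4  -0.17  1.67 -1.1  -2.08  0.48]
press [ 678.49811824 -189.79739061   -1.0091329 ] [-0.9   0.03  0.34  0.6   0.4  -0.17  1.67 -1.1  -2.08  0.48]
press [ 678.4981184  -189.79739034   -1.00913289] [-0.9   0.03  0.34  0.6   0.4  -0.17  1.67 -1.1  -2.08  0.48]
press [ 678.49811806 -189.79739077   -1.0091329 ] [-0.9   0.03  0.34  0.6   0.4  -0.17  1.67 -1.1  -2.08  0.48]
crate [489.16047166 257.58043566  -3.20205851] [ 46.93   2.39 -43.39  -2.96  48.06   2.86 -43.42  -2.74   8.88 -44.08
   2.43 -46.12 -10.7   39.55  -0.61  41.17]
crate [489.16059909 257.58040713   3.08093639] [ 46.93   2.39 -43.38  -2.96  48.05   2.86 -43.43  -2.74   8.88 -44.09
   2.44 -46.12 -10.71  39.55  -0.62  41.18]
pad [ 526.35336423 -168.56081103  116.        ] [ 525.79745464 -160.65786773  116.        ]
yel1 [617. 120.  74.]
yel2 [417. 114.  74.]
beaker [752.  88.  85.]
flask [743. 191. 150.]
turq [327. 234.  74.]
```

Jar M, in the middle at crop (424,98), shows a bare neck band. Its lid triangulates to z≈87, against about 80 for the other two; the crate floor accounts for 6 mm of that, so it is the proud jar. Its axis is at about (485.5, 234). The press fit gives a nest at about (652,-148), and the predicted pad position matches the measured one at (526,-168).

```bash
cat > rel.py <<'E'
# usage: rel.py x y z azim tilt [roll]  -> shift/turn in move units; tool dir: azimuth azim, tilt rad below horizontal; or 'down yaw'
import sys
from h import *
from scipy.spatial.transform import Rotation as Ro
def target(a,t,flip=0):
    z=np.array([np.cos(t)*np.cos(a),np.cos(t)*np.sin(a),-np.sin(t)]);y=np.array([-np.sin(a),np.cos(a),0.])
    if flip:y=-y
    return Ro.from_matrix(np.c_[np.cross(y,z),y,z])
def rel(p,Rt):
    s=r.sense();R=Ro.from_euler("xyz",s["tcp_rot"])
    return np.r_[R.inv().apply(np.array(p)-s["eef_pos"])/200,(R.inv()*Rt).as_rotvec()/np.pi].round(3)
if __name__=="__main__":
    v=[float(x) for x in sys.argv[1:]];s=r.sense()
    for f in(0,1):print(rel(v[:3],target(v[3],v[4],f)))
    print(s["qpos"].round(2))
E
python3 rel.py 485.5 233.9 160 -0.088 1.5708
```

```text
[-1.837 -1.152  0.355 -0.    -0.    -0.09 ]
[-1.837 -1.152  0.355 -0.     0.     0.91 ]
[ 1.2   0.35  1.63 -0.    1.16 -0.  ]
```

```bash
python3 -m inch '[[[-0.95,-0.6,0.1,0,0,-0.09],[-0.95,-0.6,0.1,0,0,-0.09],[-0.95,-0.6,0.1,0,0,-0.09],[-0.95,-0.6,0.1,0,0,-0.09],[-0.95,-0.6,0.1,0,0,-0.09],[-0.95,-0.6,0.1,0,0,-0.09],[-0.95,-0.6,0.1,0,0,-0.09]]]' 1 40; python3 rel.py 485.5 233.9 140 -0.088 1.5708
```

```text
clock: 0.78
eef_pos: [362.1, 398.1, 210.8]
tcp_rot: [-3.14, -0.0, 3.049]
contact_force: [-1.5, 0.5, 0.3]
opening: 1.0
grasp_force: 0.0
[-0.69  -0.76   0.355 -0.001 -0.    -0.001]
[-0.69  -0.76   0.355 -0.     0.001  0.999]
[ 0.83  0.24  1.84 -0.    1.06 -0.65]
```

```bash
python3 -m inch '[[[-0.69,-0.76,0.3,0,0,0],[-0.69,-0.76,0.3,0,0,0],[-0.69,-0.76,0.3,0,0,0],[-0.69,-0.76,0.3,0,0,0],[-0.69,-0.76,0.3,0,0,0],[-0.69,-0.76,0.355,0,0,0],[-0.69,-0.76,0.355,0,0,0],[-0.69,-0.76,0.355,0,0,0]]]'; python3 rel.py 485.5 233.9 61 -0.088 1.5708
python3 - <<'E'
from h import *
cv2.imwrite("pics/d.png",np.vstack([crop("side",216,200,130,100,4),crop("top",130,160,130,80,4)[:200]]))
E
```

```text
clock: 1.45
eef_pos: [483.9, 238.0, 139.8]
tcp_rot: [-3.141, -0.002, 3.051]
contact_force: [-0.3, 0.5, -0.6]
opening: 1.002
grasp_force: 0.0
[-0.011 -0.019  0.394 -0.    -0.001 -0.001]
[-0.011 -0.019  0.394 -0.001  0.     0.999]
[ 0.45  0.33  1.9   0.    0.91 -1.03]
```

View pics/d.png

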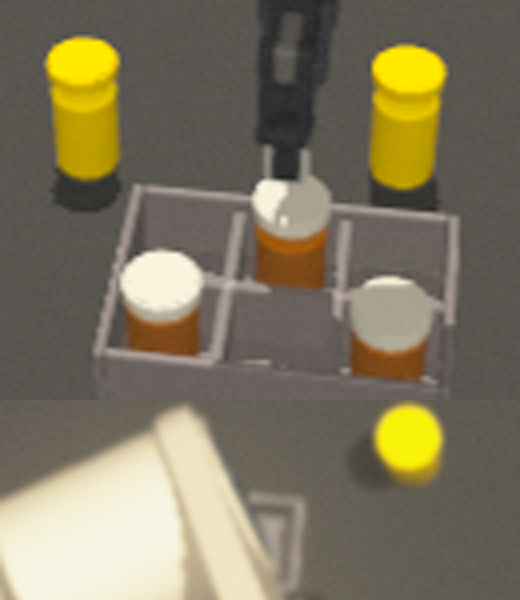

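The fingers sit over the middle (proud) jar, centred on its lid at crop (290,205). I'll descend and grip.

```bash
python3 -m inch '[[[0,0,0.15,0,0,0],[0,0,0.25,0,0,0],[0,0,0.35,0,0,0],[0,0,0.39,0,0,0],[0,0,0.39,0,0,0]]]' 1 40; python3 -m inch '[[[0,0,0,0,0,0],[0,0,0,0,0,0],[0,0,0,0,0,0],[0,0,0,0,0,0],[0,0,0,0,0,0],[0,0,0,0,0,0],[0,0,0,0,0,0]]]' -1 45
```

```text
clock: 1.97
eef_pos: [483.0, 238.6, 61.3]
tcp_rot: [-3.141, -0.002, 3.054]
contact_force: [-0.2, 0.8, -0.8]
opening: 1.003
grasp_force: 0.0
clock: 2.55
eef_pos: [485.4, 238.2, 63.6]
tcp_rot: [3.14, 0.002, 3.052]
contact_force: [0.6, -1.3, 5.8]
opening: 0.484
grasp_force: 44.6
```

```bash
python3 -m inch '[[[0,0,-0.05,0,0,0],[0,0,-0.1,0,0,0],[0,0,-0.2,0,0,0],[0,0,-0.3,0,0,0],[0,0,-0.4,0,0,0],[0,0,-0.5,0,0,0],[0,0,-0.5,0,0,0],[0,0,-0.5,0,0,0]]]'; python3 rel.py 560 0 163 -0.3 1.5708;python3 - <<'E'
from h import *
cv2.imwrite("pics/e.png",np.vstack([crop("side",216,170,130,130,4)]))
E
```

```text
clock: 3.22
eef_pos: [485.2, 238.2, 164.1]
tcp_rot: [3.14, 0.003, 3.052]
contact_force: [-0.4, -1.3, -1.4]
opening: 0.479
grasp_force: 45.7
[-4.790e-01 -1.153e+00  5.000e-03  1.000e-03  1.000e-03  6.700e-02]
[-4.790e-01 -1.153e+00  5.000e-03 -1.000e-03  1.000e-03 -9.330e-01]
[ 0.45  0.3   1.88  0.    0.96 -1.03]
```

View pics/e.png

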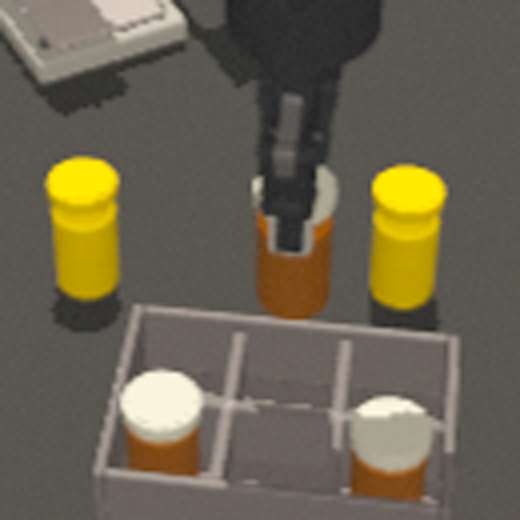

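The jar hangs upright from its lid, clear of the crate, with its bottom at crop (292,310). I'll carry it to the open bench at about (560,0).

```bash
python3 -m inch '[[[-0.06,-0.14,0,0,0,0],[-0.12,-0.28,0,0,0,0],[-0.18,-0.42,0,0,0,0],[-0.24,-0.56,0,0,0,0],[-0.3,-0.7,0,0,0,0],[-0.36,-0.84,0,0,0,0],[-0.4,-0.93,0,0,0,0],[-0.4,-0.96,0,0,0,0]]]';python3 -m inch '[[[-0.04,-0.1,0,0,0,0],[-0.08,-0.19,0.05,0,0,0],[-0.08,-0.19,0.2,0,0,0],[-0.08,-0.19,0.3,0,0,0],[-0.08,-0.19,0.4,0,0,0],[-0.08,-0.19,0.46,0,0,0],[-0.08,-0.19,0.48,0,0,0],[-0.08,-0.19,0.48,0,0,0]]]'
```

```text
clock: 3.93
eef_pos: [547.3, 36.8, 161.2]
tcp_rot: [-3.141, -0.001, 3.05]
contact_force: [-0.5, -0.4, -1.0]
opening: 0.479
grasp_force: 45.9
clock: 4.6
eef_pos: [558.5, 0.6, 65.1]
tcp_rot: [-3.141, -0.003, 3.053]
contact_force: [0.6, 0.5, -1.0]
opening: 0.483
grasp_force: 46.0
```

Creep down until contact.

```bash
for i in 1; do python3 -m inch '[[[0,0,0.01,0,0,0],[0,0,0.02,0,0,0],[0,0,0.025,0,0,0]]]'; python3 -m inch '[[[0,0,0.005,0,0,0],[0,0,0.01,0,0,0]]]'; done
```

```text
clock: 4.85
eef_pos: [560.2, 0.3, 62.0]
tcp_rot: [3.141, 0.001, 3.053]
contact_force: [0.3, 0.1, -1.9]
opening: 0.485
grasp_force: 46.0
clock: 5.02
eef_pos: [559.9, 0.2, 59.8]
tcp_rot: [3.142, 0.001, 3.053]
contact_force: [-0.9, 0.4, -1.0]
opening: 0.486
grasp_force: 46.0
```

```bash
python3 -m inch '[[[0,0,0.005,0,0,0],[0,0,0.01,0,0,0]]]'; python3 -m inch '[[[0,0,0.005,0,0,0],[0,0,0.008,0,0,0]]]'
```

```text
clock: 5.18
eef_pos: [559.9, 0.1, 57.6]
tcp_rot: [-3.142, 0.001, 3.053]
contact_force: [-0.5, -1.9, 13.8]
opening: 0.485
grasp_force: 47.1
clock: 5.35
eef_pos: [561.1, -0.1, 57.2]
tcp_rot: [-3.142, 0.003, 3.053]
contact_force: [-2.3, -2.3, 16.4]
opening: 0.487
grasp_force: 47.4
```

```bash
python3 -m inch '[[[0,0,-0.008,0,0,0],[0,0,-0.01,0,0,0]]]'; python3 -m inch '[[[0,0,0,0,0,0],[0,0,0,0,0,0],[0,0,0,0,0,0],[0,0,0,0,0,0],[0,0,0,0,0,0],[0,0,0,0,0,0]]]' 1;  python3 -m inch '[[[0,0,-0.1,0,0,0],[0,0,-0.2,0,0,0],[0,0,-0.4,0,0,0],[0,0,-0.6,0,0,0],[0,0,-0.8,0,0,0],[0,0,-0.8,0,0,0]]]'; python3 rel.py 430 40 130 -0.3 0.5; python3 rel.py 430 40 130 -0.3 0.9
```

```text
clock: 5.52
eef_pos: [559.8, 0.1, 58.1]
tcp_rot: [3.142, 0.001, 3.052]
contact_force: [-0.6, 0.5, -0.9]
opening: 0.482
grasp_force: 46.2
clock: 6.02
eef_pos: [559.5, 0.2, 57.6]
tcp_rot: [-3.142, -0.0, 3.053]
contact_force: [-0.2, -0.1, 0.3]
opening: 1.003
grasp_force: 0.0
clock: 6.52
eef_pos: [563.7, 0.2, 225.6]
tcp_rot: [3.141, 0.012, 3.053]
contact_force: [1.8, 1.4, 0.5]
opening: 0.998
grasp_force: 0.0
[ 0.689  0.138  0.47   0.037 -0.336  0.06 ]
[ 0.689  0.138  0.47   0.476  0.052 -0.812]
[-0.    0.26  1.78  0.    1.09 -1.48]
[ 0.689  0.138  0.47   0.023 -0.209  0.064]
[ 0.689  0.138  0.47   0.303  0.034 -0.886]
[-0.    0.26  1.78  0.    1.09 -1.48]
```

The jar is on the bench at about (560,0). Next: tilt the tool to take it low from the side.

```bash
cat >> rel.py <<'E'
    print(repr(list(s["qpos"].round(4))+list(s["eef_pos"].round(1))+list(s["tcp_rot"].round(3))))
E
python3 rel.py 470 60 220 -0.6 0.9
```

```text
[ 0.494  0.256  0.023  0.056 -0.205  0.156]
[ 0.494  0.256  0.023  0.273  0.074 -0.798]
[-0.    0.26  1.78  0.    1.09 -1.48]
[np.float64(-0.0024), np.float64(0.2578), np.float64(1.7806), np.float64(0.0), np.float64(1.0915), np.float64(-1.4841), np.float64(563.7), np.float64(0.2), np.float64(225.6), np.float64(3.141), np.float64(0.012), np.float64(3.053)]
```

```bash
python3 -m inch '[[[0.1,0.05,0,0.011,-0.04,0.03],[0.2,0.1,0,0.022,-0.08,0.06],[0.3,0.15,0,0.033,-0.12,0.09],[0.4,0.2,0.02,0.045,-0.16,0.125],[0.49,0.256,0.02,0.056,-0.205,0.156],[0.49,0.256,0.02,0.056,-0.205,0.156],[0.49,0.256,0.02,0.056,-0.205,0.156],[0.49,0.256,0.02,0.056,-0.205,0.156]]]'; python3 rel.py 470 60 180 -0.6 0.55
```

```text
clock: 7.18
eef_pos: [465.9, 58.7, 213.1]
tcp_rot: [-3.094, 0.56, 2.633]
contact_force: [-0.5, -0.5, 0.2]
opening: 0.996
grasp_force: 0.0
[ 0.075  0.023  0.147  0.006 -0.146  0.024]
[ 0.075  0.023  0.147  0.222  0.009 -0.95 ]
[ 0.47  0.02  2.24 -0.76  0.74 -0.04]
[np.float64(0.4693), np.float64(0.0158), np.float64(2.2428), np.float64(-0.7606), np.float64(0.7434), np.float64(-0.0421), np.float64(465.9), np.float64(58.7), np.float64(213.1), np.float64(-3.094), np.float64(0.56), np.float64(2.633)]
```

```bash
cat > kin.py <<'E'
from rel import *
from scipy.optimize import least_squares
D=np.array([[1.1966,.3536,1.6340,0,1.1552,-.0024,226.9,581.9,230.65],[.45,.30,1.88,0,.96,-1.03,485.2,238.2,164.1],
[-.0024,.2578,1.7806,0,1.0915,-1.4841,563.7,.2,225.6],[.4693,.0158,2.2428,-.7606,.7434,-.0421,465.9,58.7,213.1]])
s=r.sense();D=np.vstack([D,np.r_[s["qpos"],s["eef_pos"]]])
Y=lambda a:Ro.from_euler("y",a);Z=lambda a:Ro.from_euler("z",a)
def fk(q,k):
    h,L2,a3,L3,Lt,a1=k
    p=np.array([a1,0,h])+Y(q[1]).apply([0,0,L2])+Y(q[1]+q[2]).apply(np.array([a3,0,L3])+(Z(q[3])*Y(q[4])).apply([0,0,Lt]))
    return Z(q[0]).apply(p),Z(q[0])*Y(q[1]+q[2])*Z(q[3])*Y(q[4])*Z(q[5]+np.pi/2)
w=[1,.3,1,1,1]
fit=least_squares(lambda k:np.r_[np.ravel([wi*(fk(d[:6],k)[0]-d[6:]) for d,wi in zip(D,w)]),.01*(k-[300,400,0,400,250,0])],[300,400,0,400,250,0])
k=fit.x
lo=np.array([-2.63,-.92,.06,-1.3,0,-3.02]);hi=np.array([2.63,2.1,2.66,4.44,2.69,3.02])
def ik(p,Rt,q0=s["qpos"]):
    f=lambda q:np.r_[(fk(q,k)[0]-p)/100,(fk(q,k)[1].inv()*Rt).as_rotvec()]
    q=least_squares(f,np.clip(q0,lo+.01,hi-.01),bounds=(lo,hi));return q.x.round(2),q.cost
if __name__=="__main__":
    print(k.round(1),fit.fun[:15].round(1),(fk(s["qpos"],k)[1].inv()*Ro.from_euler("xyz",s["tcp_rot"])).magnitude())
    for nm,c in(("bench",[560,0,42]),("nest",[652,-148,72])):
        for az in(-.3,-.5,-.7,-.9,-1.1):
            for t in(.45,.55,.65,.75):
                T=target(az,t);p=np.array(c)+14*T.apply([0,0,1]);q,e=ik(p,T)
                if e<1e-4:print(nm,az,t,q)
E
python3 kin.py
```

```text
[295.  564.5  60.5 492.  339.4   4. ] [ 1.4 -0.7 -0.   0.4 -1.  -0.1  0.1 -1.6  0.  -0.   0.  -0.   0.   0.1
  0. ] 1.7291634505335761e-16
bench -1.1 0.65 [ 0.48  0.72  2.05 -1.29  0.98  1.12]
bench -1.1 0.75 [ 0.44  0.67  2.05 -1.23  0.89  1.02]
```

```bash
cat > k2.py <<'E'
from kin import *
seeds=[[0,.5,2,3.5,.8,-2],[0,.5,2,4,.8,2],[.3,.8,1.6,-.8,.8,0],[.3,.5,2.2,2.8,.8,0]]
for nm,c in(("bench",[560,0,42]),("nest",[652,-148,72])):
    for az in(-.4,-.7,-1,-1.3):
        for t in(.45,.6,.75):
          S=set()
          for fl in (0,1):
            T=target(az,t,fl);p=np.array(c)+14*T.apply([0,0,1])
            for sd in seeds:
                q,e=ik(p,T,sd)
                if e<1e-4:S.add((fl,)+tuple(map(float,q)))
          for x in S:print(nm,az,t,x)
E
python3 k2.py
```

```text
bench -0.4 0.45 (1, 0.37, 0.86, 2.4, 3.88, 1.21, -1.48)
bench -0.4 0.45 (0, 0.37, 0.86, 2.4, 3.88, 1.21, 1.66)
bench -0.4 0.6 (1, 0.32, 0.72, 2.39, 3.88, 0.95, -1.59)
bench -0.4 0.6 (0, 0.32, 0.72, 2.39, 3.88, 0.95, 1.55)
bench -0.4 0.75 (1, 0.27, 0.61, 2.36, 3.93, 0.69, -1.74)
bench -0.4 0.75 (0, 0.27, 0.61, 2.36, 3.93, 0.69, 1.4)
bench -0.7 0.45 (1, 0.51, 0.82, 2.26, 4.38, 1.1, -1.63)
bench -0.7 0.45 (0, 0.51, 0.82, 2.26, 4.38, 1.1, 1.51)
bench -0.7 0.6 (0, 0.45, 0.72, 2.26, 4.41, 0.91, 1.38)
bench -0.7 0.6 (1, 0.45, 0.72, 2.26, 4.41, 0.91, -1.76)
bench -1.3 0.45 (1, 0.53, 0.86, 1.9, -1.16, 1.25, -1.96)
bench -1.3 0.45 (0, 0.53, 0.86, 1.9, -1.16, 1.25, 1.18)
bench -1.3 0.6 (0, 0.49, 0.78, 1.93, -1.11, 1.12, 1.1)
bench -1.3 0.6 (1, 0.49, 0.78, 1.93, -1.11, 1.12, -2.05)
bench -1.3 0.75 (0, 0.43, 0.7, 1.95, -1.04, 0.99, 0.98)
bench -1.3 0.75 (1, 0.43, 0.7, 1.95, -1.04, 0.99, -2.16)
nest -0.4 0.45 (0, -0.09, 0.75, 2.28, 3.47, 1.01, 1.53)
nest -0.4 0.45 (1, -0.09, 0.75, 2.28, 3.47, 1.01, -1.61)
nest -0.4 0.6 (1, -0.11, 0.64, 2.25, 3.51, 0.73, -1.68)
nest -0.4 0.6 (0, -0.11, 0.64, 2.25, 3.51, 0.73, 1.46)
nest -0.4 0.75 (0, -0.13, 0.56, 2.19, 3.61, 0.46, 1.34)
nest -0.4 0.75 (1, -0.13, 0.56, 2.19, 3.61, 0.46, -1.8)
nest -0.7 0.45 (0, 0.09, 0.75, 2.19, 4.02, 0.98, 1.4)
nest -0.7 0.45 (1, 0.09, 0.75, 2.19, 4.02, 0.98, -1.75)
nest -0.7 0.6 (0, 0.06, 0.66, 2.16, 4.11, 0.76, 1.25)
nest -0.7 0.6 (1, 0.06, 0.66, 2.16, 4.11, 0.76, -1.89)
nest -0.7 0.75 (1, 0.01, 0.59, 2.12, 4.29, 0.55, -2.13)
nest -0.7 0.75 (0, 0.01, 0.59, 2.12, 4.29, 0.55, 1.01)
nest -1.3 0.6 (1, 0.19, 0.75, 1.85, -1.29, 1.03, -2.22)
nest -1.3 0.6 (0, 0.19, 0.75, 1.85, -1.29, 1.03, 0.92)
nest -1.3 0.75 (1, 0.14, 0.69, 1.85, -1.17, 0.91, -2.37)
nest -1.3 0.75 (0, 0.14, 0.69, 1.85, -1.17, 0.91, 0.77)
```

```bash
python3 rel.py 530 134 165 -1.35 0.7; python3 - <<'E'
from kin import *
T=target(-1.35,.7);u=T.apply([0,0,1])
for c in([530,134,165],np.array([560,0,36])+14*u,np.array([560,0,80])+14*u,np.array([652,-148,66])+14*u): print(np.round(c),ik(c,T,[.4,.5,2,-1,.9,0]))
E
```

```text
[ 0.046  0.497  0.232  0.162 -0.088  0.205]
[ 0.046  0.497  0.232  0.112  0.207 -0.763]
[ 0.47  0.02  2.24 -0.76  0.74 -0.04]
[np.float64(0.4693), np.float64(0.0158), np.float64(2.2428), np.float64(-0.7606), np.float64(0.7434), np.float64(-0.0421), np.float64(465.9), np.float64(58.7), np.float64(213.1), np.float64(-3.094), np.float64(0.56), np.float64(2.633)]
[530 134 165] (array([ 0.69,  0.56,  1.79, -0.77,  1.36,  0.86]), np.float64(1.2475312167332144e-25))
[562. -10.  27.] (array([ 0.45,  0.75,  1.92, -1.03,  1.06,  1.03]), np.float64(1.8344985185463864e-24))
[562. -10.  71.] (array([ 0.45,  0.66,  1.92, -0.99,  1.1 ,  0.95]), np.float64(1.16234491459095e-19))
[ 654. -158.   57.] (array([ 0.16,  0.73,  1.82, -1.17,  0.98,  0.83]), np.float64(4.197020756580809e-27))
```

All poses are within the joint ranges. Moving to the stand-off.

```bash
python3 -m inch '[[[0.01,0.08,0.03,0.027,-0.015,0.034],[0.02,0.16,0.06,0.054,-0.03,0.068],[0.03,0.24,0.1,0.081,-0.044,0.1],[0.035,0.32,0.14,0.108,-0.06,0.136],[0.04,0.4,0.18,0.135,-0.073,0.17],[0.046,0.497,0.232,0.162,-0.088,0.205],[0.046,0.497,0.232,0.162,-0.088,0.205],[0.046,0.497,0.232,0.162,-0.088,0.205]]]' 1; python3 rel.py 546 62 89 -1.35 0.7
```

```text
clock: 7.85
eef_pos: [531.2, 135.2, 162.1]
tcp_rot: [-3.136, 0.872, 1.792]
contact_force: [-1.2, -0.5, -0.7]
opening: 1.0
grasp_force: 0.0
[ 0.04  -0.005  0.521 -0.002  0.001  0.   ]
[ 0.04  -0.005  0.521 -0.001 -0.003 -1.   ]
[ 0.69  0.57  1.78 -0.77  1.36  0.86]
[np.float64(0.6866), np.float64(0.57), np.float64(1.7828), np.float64(-0.771), np.float64(1.3636), np.float64(0.8646), np.float64(531.2), np.float64(135.2), np.float64(162.1), np.float64(-3.136), np.float64(0.872), np.float64(1.792)]
```

```bash
python3 - <<'E'
from h import *
cv2.imwrite("pics/f.png",crop("side",180,90,200,150,4))
E
```

```text
(no output)
```

View pics/f.png

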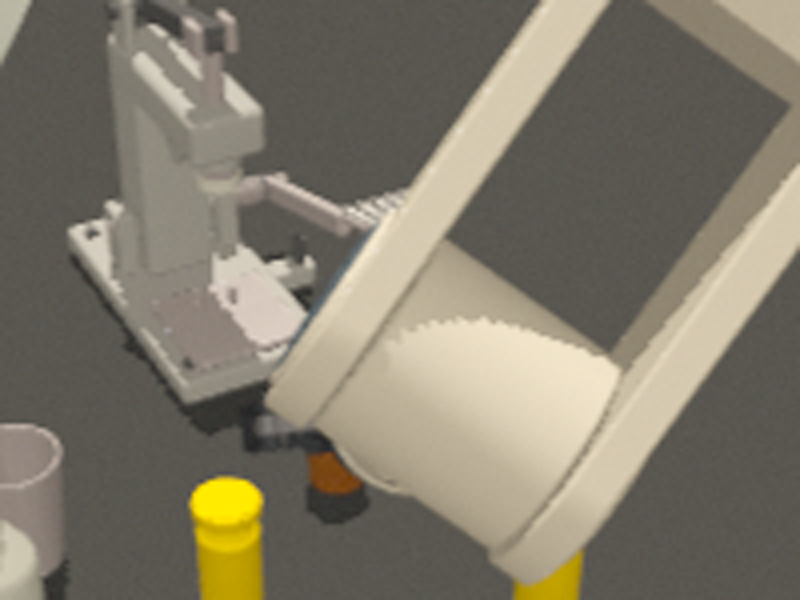

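The jar stands upright on the bench, its amber base centred near crop (335,480). The gripper is behind it and the yellow decoys are clear.

```bash
python3 -c "
from h import *
print(proj('side',[[560,20,0],[540,0,0],[580,0,0]]), 180+335/4,90+490/4, 180+308/4,180+362/4)"
python3 -m inch '[[[0.02,0,0.1,0,0,0],[0.03,0,0.2,0,0,0],[0.04,0,0.3,0,0,0],[0.04,0,0.4,0,0,0],[0.04,0,0.5,0,0,0],[0.04,0,0.52,0,0,0],[0.04,0,0.52,0,0,0]]]'; python3 -c "
from rel import *
u=target(-1.35,.7).apply([0,0,1]);p=np.array([560,0,36])+16*u;print(p,rel(p,target(-1.35,.7)))"
```

```text
[[263.45469406 214.46808615]
 [271.2450016  209.99779923]
 [256.8148444  209.40045054]] 263.75 212.5 257.0 270.5
clock: 8.48
eef_pos: [545.2, 59.4, 91.3]
tcp_rot: [-3.133, 0.87, 1.799]
contact_force: [-0.3, -0.2, 0.5]
opening: 1.002
grasp_force: 0.0
[562.68008886 -11.94039019  25.692517  ] [ 0.014  0.009  0.492 -0.001 -0.     0.001]
```

```bash
python3 -m inch '[[[0.014,0.009,0.1,0,0,0],[0.014,0.009,0.2,0,0,0],[0.014,0.009,0.3,0,0,0],[0.014,0.009,0.4,0,0,0],[0.014,0.009,0.47,0,0,0],[0.014,0.009,0.49,0,0,0],[0.014,0.009,0.49,0,0,0]]]';python3 -m inch '[[[0,0,0,0,0,0],[0,0,0,0,0,0],[0,0,0,0,0,0],[0,0,0,0,0,0],[0,0,0,0,0,0],[0,0,0,0,0,0],[0,0,0,0,0,0]]]' -1 40
```

```text
clock: 9.07
eef_pos: [563.6, -10.4, 26.0]
tcp_rot: [-3.136, 0.87, 1.796]
contact_force: [-0.5, 0.2, -0.1]
opening: 0.999
grasp_force: 0.0
clock: 9.65
eef_pos: [564.2, -9.6, 26.5]
tcp_rot: [-3.138, 0.871, 1.795]
contact_force: [-1.8, 3.4, 6.3]
opening: 0.451
grasp_force: 40.5
```

```bash
cat > w.py <<'E'
import sys
from rel import *
R=Ro.from_euler("xyz",r.sense()["tcp_rot"])
for a in sys.argv[1:]: print(a,(R.inv().apply(eval(a))/200).round(3))
E
python3 w.py "[0,0,44]" "[82,-135,44]" "[0,0,-1]" "[.533,-.846,0]"
```

```text
[0,0,44] [-0.168 -0.001 -0.142]
[82,-135,44] [-0.651  0.251  0.43 ]
[0,0,-1] [0.004 0.    0.003]
[.533,-.846,0] [-0.003  0.002  0.004]
```

```bash
python3 -m inch '[[[-0.04,0,-0.035,0,0,0],[-0.08,0,-0.07,0,0,0],[-0.13,0,-0.105,0,0,0],[-0.168,0,-0.142,0,0,0],[-0.168,0,-0.142,0,0,0]]]';python3 -m inch '[[[-0.06,0.03,0.07,0,0,0],[-0.12,0.06,0.14,0,0,0],[-0.18,0.09,0.21,0,0,0],[-0.24,0.125,0.285,0,0,0],[-0.3,0.155,0.355,0,0,0],[-0.36,0.19,0.43,0,0,0],[-0.36,0.19,0.43,0,0,0],[-0.36,0.19,0.43,0,0,0]]]'
python3 - <<'E'
from h import *
cv2.imwrite("pics/g.png",np.hstack([crop("side",190,85,90,120,4),crop("top",270,100,100,120,4)]))
E
```

```text
clock: 10.07
eef_pos: [565.0, -9.7, 72.5]
tcp_rot: [-3.141, 0.87, 1.792]
contact_force: [0.5, -0.1, -1.4]
opening: 0.452
grasp_force: 40.4
clock: 10.73
eef_pos: [625.4, -112.0, 69.3]
tcp_rot: [-3.137, 0.87, 1.793]
contact_force: [-0.3, 1.0, -1.7]
opening: 0.454
grasp_force: 40.5
```

View pics/g.png

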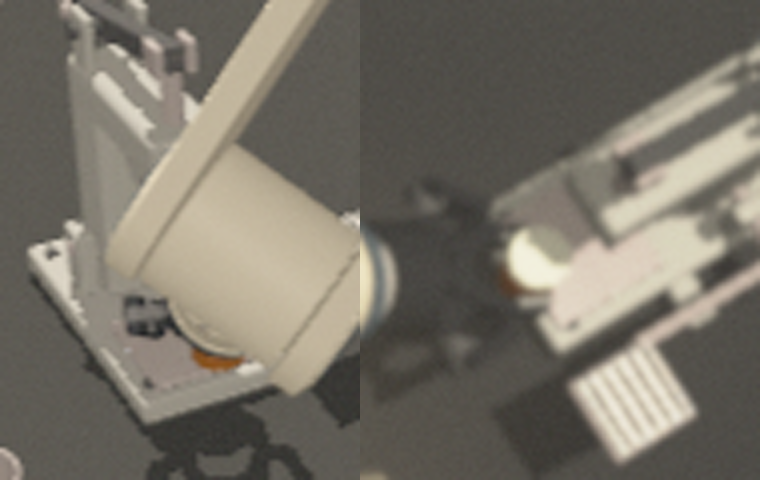

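Top half of the picture: the lid centre is near crop (541,258), at the mouth of the throat, held upright and clear of everything.

```bash
python3 -c "
from h import *
print(ray('top',(315.2,164.4),125))
n=np.array([651.8,-147.5]);j=np.array([623.2,-102.4]);e=np.array([.533,-.846]);d=n-j
print(d,d@e,d@[.846,.533])"; python3 w.py "[.533*38,-.846*38,-1]" "[.846,.533,0]" "[0,0,-11]" "[.533*38,-.846*38,0]"
```

```text
[ 621.70089012 -107.69975659  125.        ]
[ 28.6 -45.1] 53.398399999999945 0.15729999999992245
[.533*38,-.846*38,-1] [-0.112  0.064  0.14 ]
[.846,.533,0] [ 0.001  0.005 -0.001]
[0,0,-11] [0.042 0.    0.035]
[.533*38,-.846*38,0] [-0.116  0.064  0.137]
```

```bash
python3 -m inch '[[[-0.03,0.016,0.034,0,0,0],[-0.06,0.032,0.068,0,0,0],[-0.09,0.048,0.105,0,0,0],[-0.116,0.064,0.137,0,0,0],[-0.116,0.064,0.137,0,0,0],[-0.116,0.064,0.137,0,0,0]]]';python3 -m inch '[[[0.01,0,0.01,0,0,0],[0.02,0,0.018,0,0,0],[0.03,0,0.026,0,0,0],[0.036,0,0.03,0,0,0],[0.036,0,0.03,0,0,0]]]'; python3 -m inch '[[[0.002,0,0.002,0,0,0],[0.004,0,0.003,0,0,0],[0.006,0,0.005,0,0,0],[0.006,0,0.005,0,0,0]]]'
```

```text
clock: 11.33
eef_pos: [645.9, -144.1, 69.3]
tcp_rot: [-3.136, 0.87, 1.794]
contact_force: [0.5, 0.2, -2.1]
opening: 0.451
grasp_force: 40.5
clock: 11.75
eef_pos: [645.6, -143.1, 59.4]
tcp_rot: [-3.135, 0.87, 1.797]
contact_force: [0.2, -0.2, -0.3]
opening: 0.454
grasp_force: 40.5
clock: 12.08
eef_pos: [645.9, -143.3, 58.4]
tcp_rot: [-3.136, 0.87, 1.796]
contact_force: [-0.4, 0.0, -1.3]
opening: 0.451
grasp_force: 40.5
```

```bash
python3 -m inch '[[[-0.01,0.006,0.012,0,0,0],[-0.02,0.011,0.024,0,0,0],[-0.031,0.017,0.036,0,0,0],[-0.031,0.017,0.036,0,0,0]]]'; python3 -m inch '[[[-0.004,0.002,0.005,0,0,0],[-0.009,0.005,0.011,0,0,0],[-0.009,0.005,0.011,0,0,0]]]'
```

```text
clock: 12.42
eef_pos: [651.7, -152.5, 58.7]
tcp_rot: [-3.137, 0.871, 1.795]
contact_force: [0.3, 0.2, -0.8]
opening: 0.452
grasp_force: 40.5
clock: 12.67
eef_pos: [652.9, -153.4, 58.1]
tcp_rot: [-3.138, 0.868, 1.795]
contact_force: [-1.9, 7.8, 0.1]
opening: 0.454
grasp_force: 41.4
```

```bash
python3 -m inch '[[[0.002,0.006,0.0,0,0,0],[0.002,0.006,-0.001,0,0,0],[0.002,0.006,-0.001,0,0,0]]]'; python3 -m inch '[[[0.003,0,0.003,0,0,0],[0.006,0,0.005,0,0,0],[0.006,0,0.005,0,0,0]]]'
```

```text
clock: 12.92
eef_pos: [653.9, -153.1, 57.8]
tcp_rot: [-3.136, 0.869, 1.796]
contact_force: [-0.6, 6.3, -2.3]
opening: 0.454
grasp_force: 40.7
clock: 13.17
eef_pos: [654.5, -153.1, 57.0]
tcp_rot: [-3.138, 0.87, 1.795]
contact_force: [-0.4, 7.3, 0.4]
opening: 0.454
grasp_force: 41.2
```

```bash
python3 -m inch '[[[0.003,0.012,-0.002,0,0,0],[0.003,0.012,-0.002,0,0,0],[0.003,0.012,-0.002,0,0,0],[0.003,0.012,-0.002,0,0,0]]]'
```

```text
clock: 13.5
eef_pos: [655.0, -152.8, 56.7]
tcp_rot: [-3.134, 0.871, 1.796]
contact_force: [-5.4, 3.8, 2.8]
opening: 0.45
grasp_force: 41.2
```

```bash
python3 -m inch '[[[-0.001,-0.006,0.001,0,0,0],[0.002,-0.006,0.004,0,0,0],[0.002,-0.006,0.004,0,0,0]]]';python3 -m inch '[[[0.004,0,0.003,0,0,0],[0.004,0,0.003,0,0,0]]]'
```

```text
clock: 13.75
eef_pos: [654.9, -153.0, 56.6]
tcp_rot: [-3.136, 0.872, 1.795]
contact_force: [-5.1, 8.2, 6.7]
opening: 0.452
grasp_force: 42.0
clock: 13.92
eef_pos: [654.9, -153.0, 56.6]
tcp_rot: [-3.137, 0.873, 1.795]
contact_force: [-8.0, 11.6, 14.3]
opening: 0.455
grasp_force: 42.6
```

```bash
python3 -m inch '[[[-0.005,0,-0.004,0,0,0],[-0.005,0,-0.004,0,0,0]]]';python3 -m inch '[[[0,0,0,0,0,0],[0,0,0,0,0,0],[0,0,0,0,0,0],[0,0,0,0,0,0],[0,0,0,0,0,0],[0,0,0,0,0,0]]]' 0.8; python3 -m inch '[[[0,0,-0.1,0,0,0],[0,0,-0.2,0,0,0],[0,0,-0.35,0,0,0],[0,0,-0.5,0,0,0],[0,0,-0.65,0,0,0],[0,0,-0.8,0,0,0],[0,0,-0.8,0,0,0]]]'
python3 - <<'E'
from h import *
cv2.imwrite("pics/i.png",np.hstack([crop("side",190,75,100,120,4),crop("top",290,100,100,120,4)]))
E
```

```text
clock: 14.08
eef_pos: [654.9, -152.9, 56.7]
tcp_rot: [-3.137, 0.871, 1.795]
contact_force: [-4.2, 7.1, 5.5]
opening: 0.452
grasp_force: 41.3
clock: 14.58
eef_pos: [655.0, -153.3, 56.0]
tcp_rot: [-3.136, 0.871, 1.796]
contact_force: [0.8, -0.0, 0.2]
opening: 0.9
grasp_force: 0.0
clock: 15.17
eef_pos: [630.2, -29.9, 162.7]
tcp_rot: [3.138, 0.87, 1.792]
contact_force: [1.1, 0.9, -1.0]
opening: 0.901
grasp_force: 0.0
```

View pics/i.png

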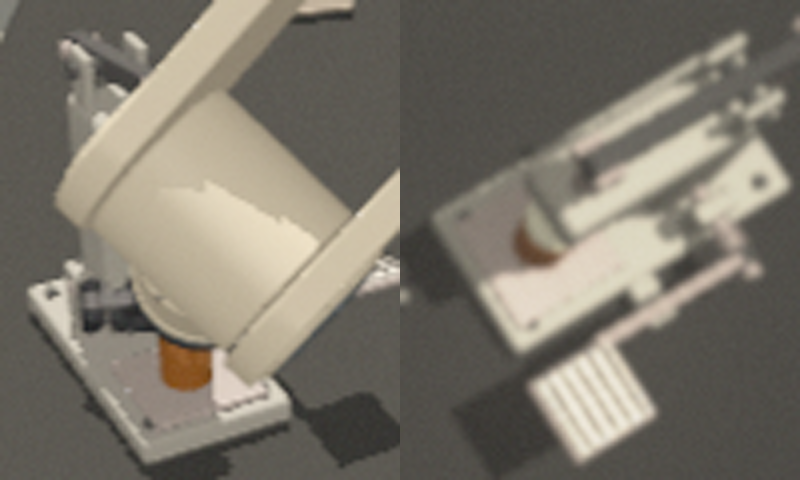

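The jar stands upright on the anvil under the ram, with its base at crop (187,375); the pedal pad is clear. Next: the pedal.

```bash
python3 rel.py 510 -60 220 -1.0 1.5708; python3 -c "
from kin import *
for p in([526,-167,150],[520,-158,54]): print(ik(np.array(p),target(-1.,1.5708),[0,.4,1.8,0,1,0]))"
```

```text
[-0.23  -0.611 -0.192 -0.049  0.274 -0.104]
[-0.23  -0.611 -0.192  0.378  0.067  0.814]
[ 0.37  0.57  1.79 -0.96  1.18  0.72]
[np.float64(0.3692), np.float64(0.5698), np.float64(1.7891), np.float64(-0.9553), np.float64(1.1839), np.float64(0.7156), np.float64(629.1), np.float64(-32.8), np.float64(159.7), np.float64(-3.139), np.float64(0.87), np.float64(1.795)]
(array([-0.31,  0.33,  1.87,  0.  ,  0.94, -0.88]), np.float64(3.4647850543524556e-29))
(array([-0.29,  0.47,  1.94,  0.  ,  0.74, -0.87]), np.float64(9.068632966767582e-21))
```

```bash
python3 -m inch '[[[-0.06,-0.12,-0.1,0,0,0],[-0.1,-0.25,-0.15,-0.01,0.05,-0.02],[-0.15,-0.38,-0.19,-0.017,0.09,-0.035],[-0.19,-0.5,-0.19,-0.025,0.13,-0.05],[-0.23,-0.61,-0.19,-0.032,0.17,-0.065],[-0.23,-0.61,-0.19,-0.038,0.21,-0.08],[-0.23,-0.61,-0.19,-0.044,0.25,-0.094],[-0.23,-0.61,-0.19,-0.049,0.274,-0.104]]]' -1 40; python3 -m inch '[[[0,0,0,0,0,0],[0,0,0,0,0,0]]]'; python3 rel.py 526 -167 135 -1.0 1.5708
```

```text
clock: 15.93
eef_pos: [509.0, -62.0, 219.3]
tcp_rot: [-3.122, 0.113, 2.098]
contact_force: [-0.5, -1.1, -0.3]
opening: 0.004
grasp_force: 0.0
clock: 16.1
eef_pos: [509.2, -63.6, 218.2]
tcp_rot: [-3.117, 0.119, 2.091]
contact_force: [-0.1, -0.6, -0.7]
opening: 0.005
grasp_force: 0.0
[-0.438 -0.172  0.475 -0.009  0.038 -0.017]
[-0.438 -0.172  0.475  0.058  0.014  0.982]
[-0.05  0.17  1.92 -0.13  1.01 -0.5 ]
[np.float64(-0.0518), np.float64(0.1704), np.float64(1.9181), np.float64(-0.1333), np.float64(1.0134), np.float64(-0.502), np.float64(509.2), np.float64(-63.6), np.float64(218.2), np.float64(-3.117), np.float64(0.119), np.float64(2.091)]
```

```bash
python3 -m inch '[[[-0.1,-0.04,0.1,-0.003,0.013,-0.006],[-0.2,-0.08,0.2,-0.006,0.026,-0.012],[-0.3,-0.12,0.3,-0.009,0.038,-0.017],[-0.4,-0.155,0.38,-0.009,0.038,-0.017],[-0.438,-0.172,0.45,-0.009,0.038,-0.017],[-0.438,-0.172,0.475,-0.009,0.038,-0.017],[-0.438,-0.172,0.475,-0.009,0.038,-0.017]]]'; python3 rel.py 524 -165 116 -1.0 1.5708;  python3 w.py "[0,0,-60]" "[-.533*10,.846*10,0]"
```

```text
clock: 16.68
eef_pos: [525.6, -163.1, 133.5]
tcp_rot: [-3.14, -0.005, 2.149]
contact_force: [0.7, -0.0, 0.5]
opening: -0.003
grasp_force: 0.0
[-0.004 -0.012  0.088 -0.    -0.002  0.002]
[-0.004 -0.012  0.088  0.003 -0.001 -0.998]
[-0.31  0.36  1.88  0.    0.91 -0.88]
[np.float64(-0.3051), np.float64(0.3565), np.float64(1.8768), np.float64(0.0031), np.float64(0.9133), np.float64(-0.8847), np.float64(525.6), np.float64(-163.1), np.float64(133.5), np.float64(-3.14), np.float64(-0.005), np.float64(2.149)]
[0,0,-60] [-0.002  0.     0.3  ]
[-.533*10,.846*10,0] [0.05  0.001 0.   ]
```

```bash
python3 -m inch '[[[0,-0.01,0.04,0,0,0],[0,-0.01,0.08,0,0,0],[0,-0.01,0.11,0,0,0],[0.01,-0.01,0.14,0,0,0],[0.01,-0.01,0.14,0,0,0]]]'; python3 -m inch '[[[0.005,0,0.04,0,0,0],[0.01,0,0.08,0,0,0],[0.02,0,0.12,0,0,0],[0.03,0,0.16,0,0,0],[0.04,0,0.2,0,0,0],[0.04,0,0.22,0,0,0],[0.04,0,0.22,0,0,0]]]'
```

```text
clock: 17.1
eef_pos: [524.3, -162.6, 106.9]
tcp_rot: [3.139, -0.003, 2.151]
contact_force: [-0.7, -0.1, 3.2]
opening: 0.002
grasp_force: 1.5
clock: 17.68
eef_pos: [521.1, -156.9, 63.4]
tcp_rot: [3.138, -0.001, 2.15]
contact_force: [2.2, -2.0, 5.1]
opening: -0.002
grasp_force: 2.8
```

```bash
python3 -m inch '[[[0,0,0.01,0,0,0],[0,0,0.02,0,0,0],[0,0,0.03,0,0,0],[0.002,0,0.03,0,0,0]]]'; python3 -m inch '[[[0,0,0.008,0,0,0],[0.002,0,0.015,0,0,0],[0.002,0,0.015,0,0,0]]]'; python3 -m inch '[[[0,0,0.005,0,0,0],[0,0,0.01,0,0,0],[0,0,0.01,0,0,0]]]'
```

```text
clock: 18.02
eef_pos: [521.1, -156.7, 58.3]
tcp_rot: [3.138, -0.001, 2.15]
contact_force: [1.4, -3.9, 10.8]
opening: 0.003
grasp_force: 5.3
clock: 18.27
eef_pos: [521.2, -156.8, 55.6]
tcp_rot: [3.138, 0.0, 2.15]
contact_force: [-0.1, -3.6, 13.3]
opening: -0.0
grasp_force: 6.8
clock: 18.52
eef_pos: [521.3, -156.8, 54.1]
tcp_rot: [3.138, 0.0, 2.15]
contact_force: [-1.2, -4.0, 20.6]
opening: -0.003
grasp_force: 10.1
```

```bash
for i in 1; do python3 -m inch '[[[0,0,0.005,0,0,0],[0,0,0.008,0,0,0],[0,0,0.008,0,0,0]]]'; python3 -m inch '[[[0,0,0.005,0,0,0],[0,0,0.008,0,0,0],[0,0,0.008,0,0,0]]]'; done
```

```text
clock: 18.77
eef_pos: [521.4, -156.9, 53.7]
tcp_rot: [3.137, 0.0, 2.15]
contact_force: [-6.6, -2.1, 36.2]
opening: -0.0
grasp_force: 18.2
clock: 19.02
eef_pos: [521.4, -156.9, 53.3]
tcp_rot: [3.137, 0.001, 2.15]
contact_force: [-12.7, -0.3, 52.5]
opening: -0.0
grasp_force: 26.7
```

The force rises steeply at z≈53.5, so the pedal is on its stop. I'll hold, then let it rise.

```bash
python3 -m inch '[[[0,0,0,0,0,0],[0,0,0,0,0,0],[0,0,0,0,0,0],[0,0,0,0,0,0],[0,0,0,0,0,0]]]'; python3 -m inch '[[[0,0,-0.03,0,0,0],[-0.005,0,-0.08,0,0,0],[-0.02,0,-0.13,0,0,0],[-0.03,0,-0.18,0,0,0],[-0.04,0,-0.23,0,0,0],[-0.05,0,-0.28,0,0,0],[-0.05,0,-0.33,0,0,0],[-0.05,0,-0.4,0,0,0]]]'; python3 -m inch '[[[0.05,0,-0.15,0,0,0],[0.15,0,-0.3,0,0,0],[0.3,0.2,-0.4,0,0,0],[0.5,0.4,-0.5,0,0,0],[0.7,0.6,-0.5,0,0,0],[0.9,0.8,-0.5,0,0,0],[0.9,0.9,-0.5,0,0,0],[0.9,0.9,-0.5,0,0,0]]]'
python3 - <<'E'
from h import *
cv2.imwrite("pics/j.png",np.hstack([crop("side",190,75,110,120,4),crop("top",300,100,85,120,4)]))
E
```

```text
clock: 19.43
eef_pos: [521.4, -156.9, 53.3]
tcp_rot: [3.137, 0.001, 2.15]
contact_force: [-12.1, -0.2, 53.3]
opening: 0.003
grasp_force: 26.6
clock: 20.1
eef_pos: [524.9, -164.7, 129.6]
tcp_rot: [3.14, -0.004, 2.15]
contact_force: [-0.4, 0.4, -0.1]
opening: -0.007
grasp_force: 0.0
clock: 20.77
eef_pos: [577.6, 87.0, 231.2]
tcp_rot: [3.138, -0.003, 2.151]
contact_force: [1.1, -1.2, -0.5]
opening: -0.003
grasp_force: 0.0
```

View pics/j.png

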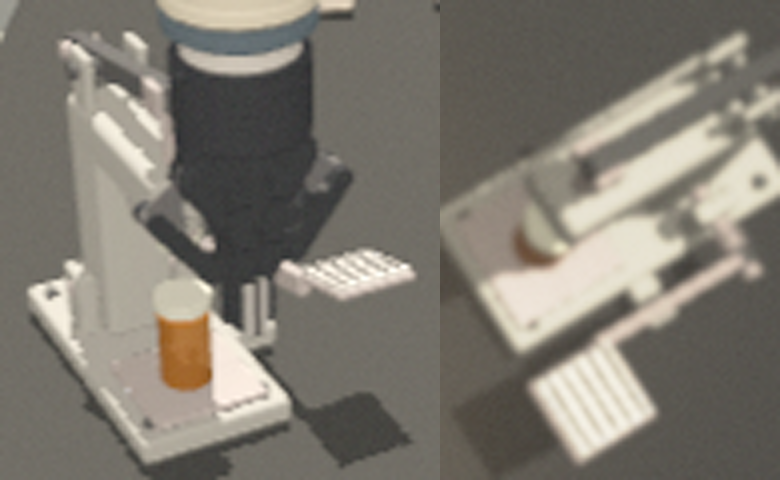

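The lid sits flush at crop (183,300) with no neck band showing, the jar is upright in the nest, and the pedal is back up. I'll hand in.

```bash
python3 -m inch '[[[0,0,0,0,0,0],[0,0,0,0,0,0],[0,0,0,0,0,0],[0,0,0,0,0,0]]]'; python3 -c "
from rig import r
print(r.sign_off())"
```

```text
clock: 21.2
eef_pos: [576.9, 83.1, 230.4]
tcp_rot: [3.14, -0.003, 2.149]
contact_force: [-0.3, 0.2, 0.1]
opening: -0.002
grasp_force: 0.0
the job is handed in; nothing more can be done
None
```

The proud jar is standing in the press with its lid pressed home and the pedal back up; the job was handed in at about 21 s, and the sign-off gave no verdict.

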